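Sweep the scrap off the repair mat

ROBOT

A 6-joint arm with a two-finger parallel gripper is mounted at the origin on the work surface. World frame = base frame: x ahead of the robot, y to its left, z up, the work surface at z = 0. Lengths are in m, angles in rad, forces in N, time in s.
With the tool pointing down it reaches from about 0.35 to 0.775 m from the base axis. Payload 7.3 kg.
Tool frame: the origin (TCP) lies at the very end of the fingers, on their centre line; the grasp point (between the pads) lies 19 mm behind it (robot.tcp_to_grasp is the distance from the TCP to the grasp point, in m); z points along the fingers, y is the direction in which the jaws open and shut (so a half turn about z gives the same grasp; the last joint's range is limited). The gripper opens to 92 mm and grips with 3 to 60 N. Pads are 19 mm wide; open, the fingers measure 130 mm over their backs; the gripper's body (75 mm by 190 mm) begins 47 mm behind the grasp point.
Start: joints at [1.2, 0.342, 1.524, -0, 1.275, -0.146], TCP at [0.117, 0.512, 0.227] pointing down, gripper open.
Joint ranges: [-2.53, 2.53], [-0.77, 2.02], [0.04, 2.7], [-1, 4.14], [0.28, 2.66], [-3.11, 3.11]. Speed limits (rad/s): [2.57, 2.57, 3.14, 3.14, 3.14, 3.14].

INTERFACE

Orientations are given as [roll, pitch, yaw] about the fixed x, y, z axes, in that order (R = Rz(yaw) Ry(pitch) Rx(roll)).
In Python, from cell import robot gives the robot as it stands.
- The arm moves only by the tool arm_command, never from a script. Its argument "motion" is a list that holds one entry, the list of rows, each a list of 7 numbers: the turn, a rotation vector about the tool's x, y, z in units of 90 degrees (1.0 is 90 degrees), then the shift along the tool's x, y, z in units of 30 cm (1.0 is 30 cm), then the opening, from -1 (shut) to 1 (fully open). In form: [[[wx, wy, wz, tx, ty, tz, grip], ...]]. A call has 1 to 8 rows; each row is the pose to reach, as a shift and turn from the pose commanded when the call began, along the tool's axes at that moment; what a row does not reach only later rows make up. A row lasts 1/10 s, in which the tool goes at most 50 mm and 8.59 degrees, less where a joint would pass 70% of its speed; a pose out of reach is approached as far as the arm can. A call with a number of a shift or a turn outside -1 to 1 is refused whole. A call with a gripper value outside its range is refused whole. The fingers move at their own pace and stop on an object; "grip_force" is the grip in N (left out, the last holds). Time passes only in rows, so rows that repeat a pose let the fingers close. It gives the time, the measured TCP pose, the force and the opening at its end, in the units of the state.
- robot.observe(): the state, without advancing time (a new reading comes with each control period).
- robot.read_camera(name): name is "scene" or "top" or "wrist"; returns a dict with "image" (420x560x3 uint8, red, green, blue), "z_map" (420x560 float32, m along the optical axis (not along the pixel's ray), 0 where there is no reading), "fov_y" (degrees; the focal length in pixels is half the picture's height over the tangent of half this angle, whatever the lens; pixels are square), "cx", "cy" (the principal point, pixels), "cam_to_world" (4x4, takes a point from camera to world coordinates). Camera axes: x right, y down, z forward; pixel columns grow to the right and rows downward; lengths in m; the calibration is good to about 2 mm. A picture is of the moment at which its call begins.
- robot.hand_in(): hands the job in, once; it reports no verdict.
The state is a dict: "time": time; "qpos": joint angles; "qvel": joint speeds; "joint_efforts": joint torques, N m; "tool_pos": TCP position; "tool_rot": TCP orientation; "contact_force": force on the tool from outside, world axes, zero at the start; "torque": the same for the moment, N m; "opening": finger opening in m.
Only numpy, scipy, OpenCV 4.12 (cv2) and the standard library are available. Lean on these libraries where they do the work, as an engineer would, in place of code of your own. Each camera call takes 0.05 s, during which the arm holds its last target.

TASK

Clear the scrap off the blue repair mat: with the side of your fingers, sweep the four dead parts (finned heatsink, speaker, small fan and yellow-taped transformer) along the mat and over the bench's front edge, so that all four drop into the black scrap bin hanging there. Slide them smoothly: do not pinch, press hard on, pick up or flick them, and let none fall past the bin. Leave the solvent bottle, the tape roll and the steel screw dish where they stand.

Things in the scene. Friction and masses are not known exactly. Their poses are not given: they have to be found in the camera images.
- bin: Black open-topped scrap bin hung on the bench's front (+x) edge, at a different place along it each time; fixed. Outside 160 (x) x 300 (y) x 130 (z) mm, walls 4 mm. Origin: centre of its underside, axes as the world's. Rim 130 mm above the origin, 8 mm below the mat's top: parts slide over the edge and drop in. The bench edge lies 82 mm before the origin (-x side), 2 mm before the bin.
- mat_edge (a point): Middle of the front edge of the blue repair mat, on its top (height 3 mm). The mat is fixed and reaches flush to the straight front edge of the bench, which runs along y. It is flat for 300 mm back from that edge (towards the robot, -x) and 860 mm wide (y); farther back it has low ridged wells.
- heatsink: Scrap: bare aluminium finned heatsink, 32 x 30 x 14 mm high, about 22 g. Origin: centre of its underside, z up. Starts flat on the mat at any yaw, underside at height 3 mm.
- speaker: Scrap: black oblong laptop speaker module with a grey round cone, 48 (x) x 22 (y) x 10 mm high, about 16 g. Origin: centre of its underside, z up. Starts flat on the mat at any yaw, underside at height 3 mm.
- fan: Scrap: small dark laptop blower fan with a light hub, a disc of 44 mm diameter about the origin with a square outlet on one side (reaching 24 mm to +x and 20 mm to -y), 10 mm high, about 20 g. Origin: centre of its underside, z up. Starts flat on the mat at any yaw, underside at height 3 mm.
- transformer: Scrap: small black transformer wrapped in yellow tape, 26 x 24 x 18 mm high, about 28 g. Origin: centre of its underside, z up. Starts flat on the mat at any yaw, underside at height 3 mm.
- solvent: Bystander: white solvent dispenser bottle with a red band and blue cap, 65 mm diameter, 104 mm high, loose, standing on the mat. Origin: centre of its underside.
- tape: Bystander: roll of amber tape lying flat on the mat, 72 mm diameter, 19 mm high, loose. Origin: centre of its underside.
- dish: Bystander: round steel screw dish, 80 mm diameter, 22 mm high, loose, on the mat. Origin: centre of its underside.

How it is judged:
At the end, for the whole second after the job is handed in: All four scrap parts lie at rest inside the scrap bin (within its walls, below 100 mm above its underside), and the solvent bottle, tape roll and screw dish are within 15 mm of where they started (x of heatsink in the frame of bin between -0.078 and 0.078 m and y of heatsink in the frame of bin between -0.148 and 0.148 m and z of heatsink in the frame of bin between -0.005 and 0.1 m and linear speed of each of heatsink, speaker, fan, transformer below 0.05 m/s and x of speaker in the frame of bin between -0.078 and 0.078 m and y of speaker in the frame of bin between -0.148 and 0.148 m and z of speaker in the frame of bin between -0.005 and 0.1 m and x of fan in the frame of bin between -0.078 and 0.078 m and y of fan in the frame of bin between -0.148 and 0.148 m and z of fan in the frame of bin between -0.005 and 0.1 m and x of transformer in the frame of bin between -0.078 and 0.078 m and y of transformer in the frame of bin between -0.148 and 0.148 m and z of transformer in the frame of bin between -0.005 and 0.1 m and distance of each of solvent, tape, dish from where it was at the start of the episode below 0.015 m); the robot touches nothing.
It fails at once if a scrap part is picked up (its underside's centre comes more than 20 mm above the mat) (height (world z) of any of heatsink, speaker, fan, transformer above 0.023 m).
It fails at once if a scrap part is pinched or pressed hard (more than 30 N between it and the fingers) (contact force between the fingers and heatsink above 30 N or contact force between the fingers and speaker above 30 N or contact force between the fingers and fan above 30 N or contact force between the fingers and transformer above 30 N).
It fails at once if a scrap part is flicked over the mat (faster than 0.8 m/s while on the bench) ((linear speed of heatsink above 0.8 m/s and height (world z) of heatsink above 0.001 m) or (linear speed of speaker above 0.8 m/s and height (world z) of speaker above 0.001 m) or (linear speed of fan above 0.8 m/s and height (world z) of fan above 0.001 m) or (linear speed of transformer above 0.8 m/s and height (world z) of transformer above 0.001 m)).
It fails at once if a scrap part falls past the bin (height (world z) of any of heatsink, speaker, fan, transformer below -0.16 m).
It fails at once if the solvent bottle, tape roll or screw dish is shifted by more than 15 mm (distance of any of solvent, tape, dish from where it was at the start of the episode above 0.015 m).
It also fails if it takes over 67 s, if anything falls off the work surface, if the arm or the gripper's body presses on something with over 40 N, if the wrist force passes 120 N, or if a joint passes its speed limit or range.

## Working session

There is one attempt and no reset: what is moved stays moved. The work goes in short steps, Python scripts to look and compute and a tool call to move; the robot and the scene stay as the last step left them, time stands still between calls to the robot, and variables do not carry over. Pictures are saved under pics/ and viewed, and the job is handed in when it is done.

Besides the shell and the picture viewer there is one more tool, called after "Emit:" by a JSON object that holds its "api" and its "payload". arm_command: Moves the arm, as the interface text tells. Its arguments: {"type":"object","properties":{"motion":{"type":"array"},"grip_force":{"type":"number"}},"required":["motion"]}

```bash
mkdir -p pics; ls
cat > h.py <<'E'
import numpy as np, cv2
from cell import robot
def cam(n,save):
    c=robot.read_camera(n); cv2.imwrite('pics/'+save+'.png',c['image'][:,:,::-1]); np.savez('pics/'+save+'.npz',**{k:np.array(v) for k,v in c.items()}); return c
def px(c,u,v,z=None):
    f=210/np.tan(np.radians(float(c['fov_y']))/2); T=np.array(c['cam_to_world'])
    d=T[:3,:3]@np.array([(u-c['cx'])/f,(v-c['cy'])/f,1.])
    s=c['z_map'][int(v),int(u)] if z is None else (z-T[2,3])/d[2]
    return T[:3,3]+d*s
E
python3 - <<'E'
from h import *
np.set_printoptions(precision=4,suppress=True)
c=cam('top','top0'); s=cam('scene','sc0')
for k in (c,s): print(k['fov_y'],k['cx'],k['cy'],k['cam_to_world'])
print(robot.observe())
E
```

```text
pics
55.31766150391813 280.4348436450044 206.24190722811707 [[-0.0222 -0.9912  0.1304  0.4724]
 [-0.9996  0.0199 -0.019  -0.0045]
 [ 0.0162 -0.1308 -0.9913  0.7373]
 [ 0.      0.      0.      1.    ]]
47.058635319346564 277.3884774124214 216.3464358102556 [[ 0.1156  0.8152 -0.5675  1.0535]
 [ 0.9933 -0.0982  0.0613 -0.0843]
 [-0.0057 -0.5708 -0.8211  0.6826]
 [ 0.      0.      0.      1.    ]]
{'time': 0.1, 'qpos': array([ 1.2   ,  0.3427,  1.5249, -0.    ,  1.2754, -0.146 ]), 'qvel': array([ 0.    , -0.0014, -0.0018, -0.0003, -0.001 ,  0.0009]), 'joint_efforts': array([  0.0006, -43.2002, -24.4693,   0.0719,   0.0525,  -0.    ]), 'tool_pos': array([0.1169, 0.5115, 0.2261]), 'tool_rot': array([-3.1403, -0.0002,  2.9168]), 'contact_force': array([-0.3849,  0.8262, -0.464 ]), 'torque': array([ 0.0247, -0.0075,  0.0179]), 'opening': 0.09175405557563097}
```

View pics/top0.png

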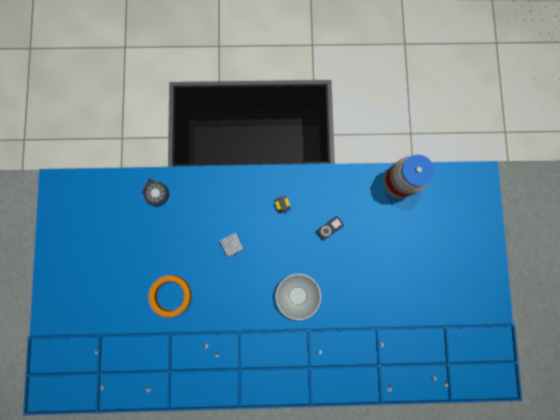

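View pics/sc0.png

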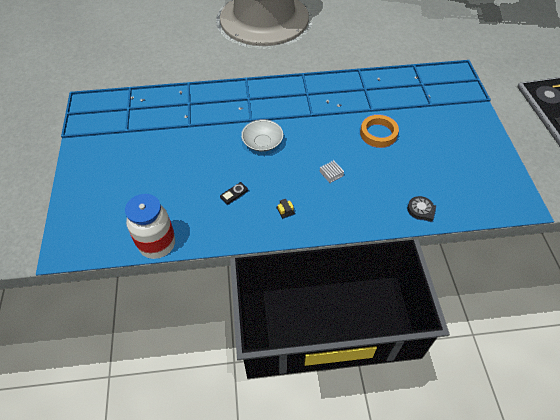

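The top view shows +x up and +y left. Bin rim columns run 172–330, edge row about 165. Pixel positions: fan (155,193), transformer (283,204), speaker (330,229), heatsink (232,244), tape (170,297), dish (298,297), bottle about (392,190).

Run:
```python
from h import *
np.set_printoptions(precision=4,suppress=True)
c=np.load('pics/top0.npz')
for n,u,v,z in [('fan',155,193,.012),('trafo',283,204,.02),('spk',330,229,.013),('hs',232,244,.016),('tape',170,297,.022),('dish',298,297,.014),('botcap',417,170,.107),('edgeL',40,169,.003),('edgeR',495,162,.003),('edgeM',250,166,.003),('rimL in',175,164,-.005),('rimLt',171,83,-.005),('rimRt',331,81,-.005),('rimR in',328,163,-.005),('matback',270,330,.003)]:
    print(n,px(c,u,v,z),px(c,u,v))
i=c['image'][:,:,::-1]
cv2.imwrite('pics/crop.png',cv2.resize(i[150:270,120:350],None,fx=3.4,fy=3.4,interpolation=cv2.INTER_CUBIC))
s=np.load('pics/sc0.npz')
for n,u,v,z in [('fan',421,206,.013),('trafo',286,208,.021),('spk',235,192,.013),('hs',332,171,.017),('botbase',155,255,.003),('rimL',233,254,-.005),('rimR',418,240,-.005)]: print(n,px(s,u,v,z))
```

```text
fan [0.5968 0.2099 0.012 ] [0.5965 0.2096 0.0133]
trafo [ 0.5707 -0.0229  0.02  ] [ 0.5705 -0.0229  0.0218]
spk [ 0.5243 -0.1073  0.013 ] [ 0.5242 -0.1071  0.0141]
hs [0.5009 0.0699 0.016 ] [0.5012 0.0708 0.0078]
tape [0.411  0.1776 0.022 ] [0.4094 0.1825 0.0029]
dish [ 0.405  -0.0458  0.014 ] [ 0.4045 -0.0461  0.0089]
botcap [ 0.6099 -0.2384  0.107 ] [ 0.6099 -0.2384  0.107 ]
edgeL [0.6475 0.4255 0.003 ] [0.6476 0.4257 0.0025]
edgeR [ 0.6453 -0.4265  0.003 ] [ 0.6452 -0.4262  0.0036]
edgeM [0.6461 0.0367 0.003 ] [0.6463 0.0368 0.0018]
rimL in [ 0.6544  0.1785 -0.005 ] [ 0.6568  0.1808 -0.0146]
rimLt [ 0.8153  0.1881 -0.005 ] [ 0.8153  0.1881 -0.005 ]
rimRt [ 0.8148 -0.1229 -0.005 ] [ 0.8148 -0.1229 -0.005 ]
rimR in [ 0.6511 -0.1109 -0.005 ] [ 0.651  -0.1108 -0.0046]
matback [0.3478 0.0049 0.003 ] [0.3481 0.0049 0.005 ]
fan [0.5987 0.2124 0.013 ]
trafo [ 0.5809 -0.0185  0.021 ]
spk [ 0.5302 -0.1021  0.013 ]
hs [0.5067 0.0743 0.017 ]
botbase [ 0.6361 -0.2403  0.003 ]
rimL [ 0.6446 -0.1144 -0.005 ]
rimR [ 0.6544  0.1954 -0.005 ]
```

View pics/crop.png

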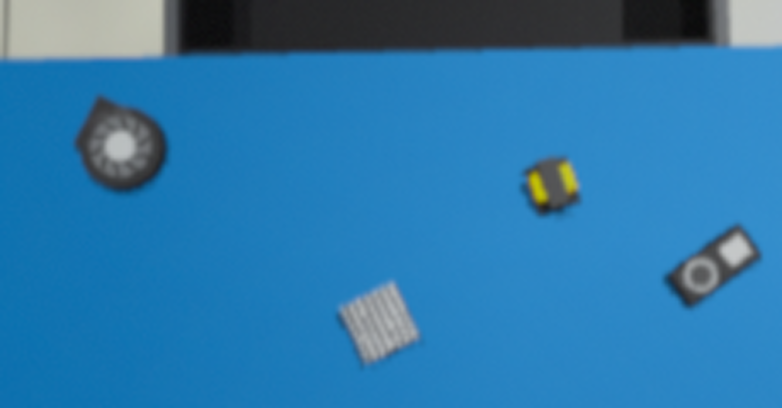

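```bash
cat > plan.py <<'E'
import sys,json
from h import *
from scipy.spatial.transform import Rotation as R
def plan(*wps, grip=-1):
    """wps: (x,y,z,yawdeg) per row; relative to current pose"""
    o=robot.observe(); p=o['tool_pos']; r=R.from_euler('xyz',o['tool_rot'])
    rows=[]
    for x,y,z,w in wps:
        t=R.from_euler('xyz',[np.pi,0,np.radians(w)])
        rv=(r.inv()*t).as_rotvec()/(np.pi/2); s=r.inv().apply(np.array([x,y,z])-p)/.3
        rows.append([round(float(v),3) for v in [*rv,*s]]+[grip])
    print('at',np.round(p,4),np.round(np.degrees(o['tool_rot']),2),'t',o['time'])
    print(json.dumps(rows))
def lin(a,b,n): return [tuple(np.array(a)+(np.array(b)-np.array(a))*k/n) for k in range(1,n+1)]
E
python3 -c "
from plan import *
plan((.30,.24,.22,185)); plan((.52,-.036,.10,195))"
```

```text
at [0.1169 0.5115 0.2261] [-1.7992e+02 -1.0000e-02  1.6712e+02] t 0.1
[[-0.001, -0.0, -0.199, -0.797, -0.746, 0.021, -1]]
at [0.1169 0.5115 0.2261] [-1.7992e+02 -1.0000e-02  1.6712e+02] t 0.1
[[-0.001, -0.0, -0.31, -1.717, -1.479, 0.422, -1]]
```

Emit:
{"api": "arm_command", "payload": {"motion": [[[0, 0, -0.2, -0.8, -0.745, 0.02, -1], [0, 0, -0.2, -0.8, -0.745, 0.02, -1], [0, 0, -0.2, -0.8, -0.745, 0.02, -1], [0, 0, -0.2, -0.8, -0.745, 0.02, -1], [0, 0, -0.2, -0.8, -0.745, 0.02, -1], [0, 0, -0.2, -0.8, -0.745, 0.02, -1], [0, 0, -0.2, -0.8, -0.745, 0.02, -1], [0, 0, -0.2, -0.8, -0.745, 0.02, -1]]], "grip_force": 10}}

```text
time: 0.9
tool_pos: [0.3029, 0.2375, 0.2205]
tool_rot: [-3.141, 0.0, -3.058]
contact_force: [-0.2, 0.4, -0.2]
opening: 0.0328
```

```bash
python3 -c "
from plan import *
plan((.52,-.036,.08,195))"
```

```text
at [0.3029 0.2375 0.2205] [-1.7994e+02  1.0000e-02 -1.7519e+02] t 0.9
[[-0.001, 0.0, -0.113, -0.645, -0.969, 0.47, -1]]
```

Emit:
{"api": "arm_command", "payload": {"motion": [[[0, 0, -0.113, -0.645, -0.969, 0.47, -1], [0, 0, -0.113, -0.645, -0.969, 0.47, -1], [0, 0, -0.113, -0.645, -0.969, 0.47, -1], [0, 0, -0.113, -0.645, -0.969, 0.47, -1], [0, 0, -0.113, -0.645, -0.969, 0.47, -1], [0, 0, -0.113, -0.645, -0.969, 0.47, -1], [0, 0, -0.113, -0.645, -0.969, 0.47, -1], [0, 0, -0.113, -0.645, -0.969, 0.47, -1]]]}}

```text
time: 1.7
tool_pos: [0.521, -0.0332, 0.0781]
tool_rot: [3.141, -0.001, -2.876]
contact_force: [0.4, 0.8, -0.3]
opening: 0.0003
```

```bash
python3 -c "
from plan import *
cam('wrist','w1');cam('top','t1')
plan(*lin((.52,-.036,.08,195),(.52,-.036,.007,195),5))"
```

```text
at [ 0.5213 -0.0339  0.0774] [ 1.7997e+02 -8.0000e-02 -1.6489e+02] t 1.8
[[0.0, -0.001, 0.001, 0.006, -0.006, 0.04, -1], [0.0, -0.001, 0.001, 0.006, -0.006, 0.089, -1], [0.0, -0.001, 0.001, 0.006, -0.006, 0.137, -1], [0.0, -0.001, 0.001, 0.006, -0.006, 0.186, -1], [0.0, -0.001, 0.001, 0.006, -0.006, 0.235, -1]]
```

View pics/w1.png

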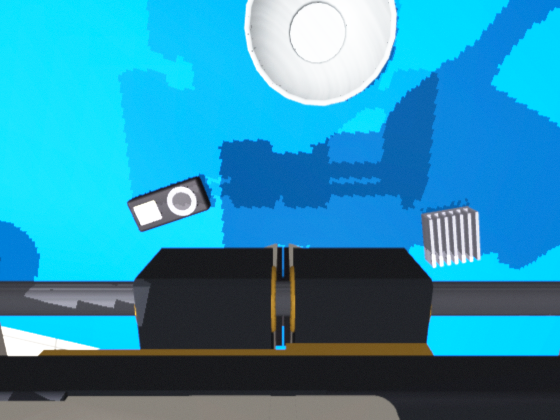

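View pics/t1.png

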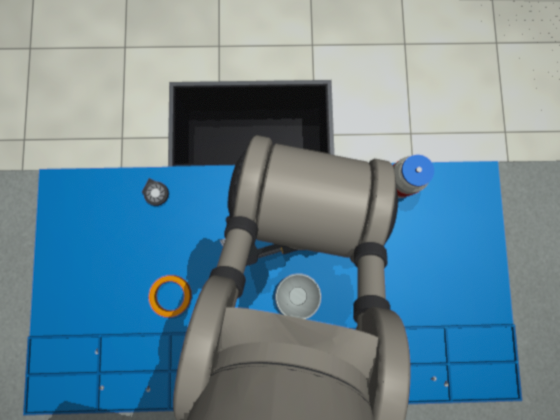

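Wrist view: closed fingers at the centre, speaker at (170,203), heatsink at (450,236), dish at (317,32). The top view is mostly covered by the arm, so I check its clearance to the bottle before going lower.

Run:
```python
from h import *
np.set_printoptions(precision=3,suppress=True)
c=np.load('pics/t1.npz')
for u,v in [(385,180),(390,200),(380,230),(372,245),(300,190),(250,190),(370,280)]: print(u,v,px(c,u,v))
```

```text
385 180 [ 0.531 -0.091  0.436]
390 200 [ 0.515 -0.093  0.441]
380 230 [ 0.492 -0.085  0.437]
372 245 [ 0.481 -0.079  0.435]
300 190 [ 0.524 -0.025  0.436]
250 190 [0.524 0.012 0.44 ]
370 280 [ 0.456 -0.072  0.451]
```

Emit:
{"api": "arm_command", "payload": {"motion": [[[0, 0, 0, 0, 0, 0.04, -1], [0, 0, 0, 0, 0, 0.09, -1], [0, 0, 0, 0, 0, 0.14, -1], [0, 0, 0, 0, 0, 0.19, -1], [0, 0, 0, 0, 0, 0.232, -1], [0, 0, 0, 0, 0, 0.232, -1]]]}}

```text
time: 2.4
tool_pos: [0.5182, -0.0304, 0.0086]
tool_rot: [3.14, -0.003, -2.873]
contact_force: [0.4, 0.3, 0.3]
opening: 0.0005
```

```bash
python3 -c "
from plan import *
plan(*lin((.52,-.036,.007,195),(.660,.0015,.007,195),14)[:8])"
```

```text
at [ 0.5182 -0.0304  0.0086] [ 1.7990e+02 -1.7000e-01 -1.6463e+02] t 2.4
[[0.001, -0.002, 0.004, -0.035, -0.02, 0.005, -1], [0.001, -0.002, 0.004, -0.07, -0.02, 0.005, -1], [0.001, -0.002, 0.004, -0.104, -0.02, 0.005, -1], [0.001, -0.002, 0.004, -0.139, -0.021, 0.005, -1], [0.001, -0.002, 0.004, -0.173, -0.021, 0.005, -1], [0.001, -0.002, 0.004, -0.208, -0.021, 0.005, -1], [0.001, -0.002, 0.004, -0.242, -0.021, 0.005, -1], [0.001, -0.002, 0.004, -0.277, -0.022, 0.005, -1]]
```

Emit:
{"api": "arm_command", "payload": {"motion": [[[0, 0, 0, -0.025, -0.02, 0, -1], [0, 0, 0, -0.055, -0.02, 0, -1], [0, 0, 0, -0.09, -0.02, 0, -1], [0, 0, 0, -0.125, -0.02, 0, -1], [0, 0, 0, -0.16, -0.02, 0, -1], [0, 0, 0, -0.195, -0.02, 0, -1], [0, 0, 0, -0.23, -0.02, 0, -1], [0, 0, 0, -0.265, -0.02, 0, -1]]]}}

```text
time: 3.2
tool_pos: [0.599, -0.0163, 0.0101]
tool_rot: [3.142, 0.0, -2.875]
contact_force: [-1.0, -0.2, -0.2]
opening: 0.0004
```

```bash
python3 -c "
from plan import *
s=cam('scene','s2')
plan((.665,.004,.007,195))
"
```

```text
at [ 0.6007 -0.016   0.0104] [-1.7996e+02  1.3000e-01 -1.6469e+02] t 3.25
[[-0.0, 0.001, 0.003, -0.224, 0.008, 0.012, -1]]
```

View pics/s2.png

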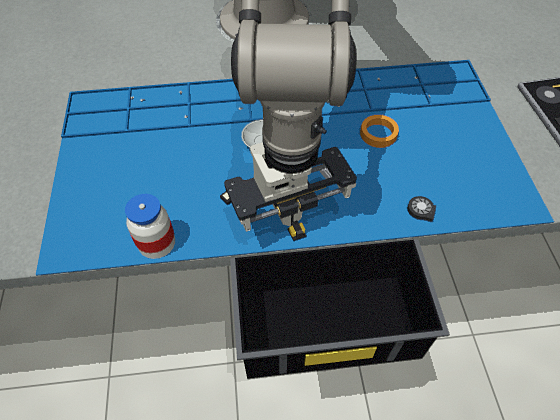

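Transformer sits at (297,231), in front of the fingers and near the edge. I'll keep pushing.

Emit:
{"api": "arm_command", "payload": {"motion": [[[0, 0, 0, -0.035, 0, 0.01, -1], [0, 0, 0, -0.07, 0, 0.01, -1], [0, 0, 0, -0.11, 0, 0.01, -1], [0, 0, 0, -0.15, 0, 0.01, -1], [0, 0, 0, -0.19, 0, 0.01, -1], [0, 0, 0, -0.22, 0, 0.01, -1], [0, 0, 0, -0.22, 0, 0.01, -1], [0, 0, 0, -0.22, 0, 0.01, -1]]]}}

```text
time: 4.05
tool_pos: [0.6614, 0.0008, 0.0067]
tool_rot: [3.141, -0.001, -2.875]
contact_force: [0.6, -0.1, 0.0]
opening: 0.0004
```

```bash
python3 -c "
from plan import *
s=cam('scene','s3')
plan((.63,0,.08,195),(.48,-.133,.08,215))
"
```

```text
at [0.6612 0.0008 0.0068] [ 1.7998e+02 -5.0000e-02 -1.6471e+02] t 4.1
[[0.0, -0.001, 0.003, 0.101, 0.025, -0.244, -1], [0.0, -0.001, -0.219, 0.7, -0.271, -0.243, -1]]
```

View pics/s3.png

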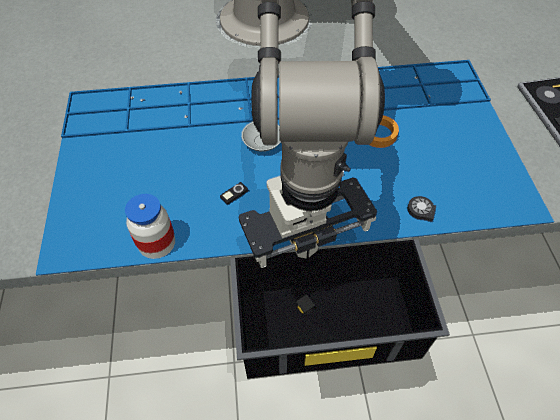

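Transformer is in the bin at (305,303). The speaker at (235,192) is next.

Emit:
{"api": "arm_command", "payload": {"motion": [[[0, 0, 0, 0.05, 0.01, -0.12, -1], [0, 0, 0, 0.1, 0.02, -0.245, -1], [0, 0, -0.09, 0.2, -0.05, -0.245, -1], [0, 0, -0.18, 0.35, -0.13, -0.245, -1], [0, 0, -0.22, 0.5, -0.2, -0.245, -1], [0, 0, -0.22, 0.64, -0.26, -0.245, -1], [0, 0, -0.22, 0.68, -0.27, -0.245, -1], [0, 0, -0.22, 0.68, -0.27, -0.245, -1]]]}}

```text
time: 4.9
tool_pos: [0.4849, -0.132, 0.081]
tool_rot: [3.141, -0.0, -2.532]
contact_force: [0.3, -1.1, 0.4]
opening: 0.0004
```

```bash
python3 -c "
from plan import *
plan((.487,-.133,.007,215))
"
```

```text
at [ 0.4849 -0.132   0.081 ] [ 179.98   -0.   -145.09] t 4.9
[[0.0, -0.0, -0.001, -0.004, -0.007, 0.247, -1]]
```

Emit:
{"api": "arm_command", "payload": {"motion": [[[0, 0, 0, 0, 0, 0.05, -1], [0, 0, 0, 0, 0, 0.1, -1], [0, 0, 0, 0, 0, 0.15, -1], [0, 0, 0, 0, 0, 0.2, -1], [0, 0, 0, 0, 0, 0.245, -1], [0, 0, 0, 0, 0, 0.245, -1], [0, 0, 0, 0, 0, 0.245, -1]]]}}

```text
time: 5.6
tool_pos: [0.4873, -0.1305, 0.0072]
tool_rot: [-3.142, 0.0, -2.528]
contact_force: [-0.1, 0.9, -0.1]
opening: 0.0004
```

```bash
python3 -c "
from plan import *
cam('scene','s4')
plan((.57,-.073,.007,215))
"
```

```text
at [ 0.4874 -0.1308  0.0075] [-1.7995e+02  4.0000e-02 -1.4486e+02] t 5.65
[[-0.001, 0.0, 0.002, -0.336, -0.001, 0.002, -1]]
```

View pics/s4.png

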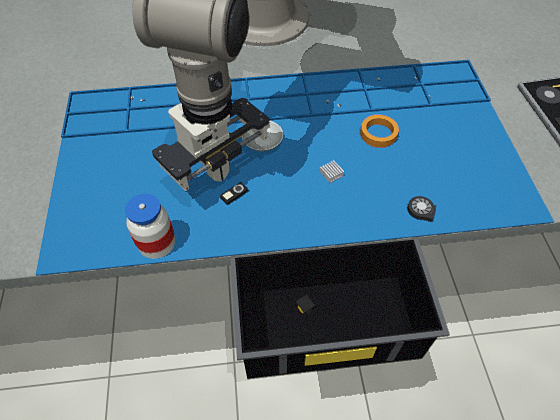

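The fingers are at (218,170), behind the speaker at (235,192) and clear of the dish and bottle.

Emit:
{"api": "arm_command", "payload": {"motion": [[[0, 0, 0, -0.025, 0, 0, -1], [0, 0, 0, -0.055, 0, 0, -1], [0, 0, 0, -0.09, 0, 0, -1], [0, 0, 0, -0.125, 0, 0, -1], [0, 0, 0, -0.16, 0, 0, -1], [0, 0, 0, -0.195, 0, 0, -1], [0, 0, 0, -0.23, 0, 0, -1], [0, 0, 0, -0.265, 0, 0, -1]]]}}

```text
time: 6.45
tool_pos: [0.5521, -0.0849, 0.0071]
tool_rot: [3.142, 0.0, -2.529]
contact_force: [-0.0, -0.6, 0.9]
opening: 0.0007
```

```bash
python3 -c "
from plan import *
cam('scene','s5')
plan((.668,-.004,.007,215))
"
```

```text
at [ 0.5535 -0.0843  0.0072] [-1.7995e+02  8.0000e-02 -1.4488e+02] t 6.5
[[-0.001, 0.001, 0.001, -0.466, -0.001, 0.001, -1]]
```

View pics/s5.png

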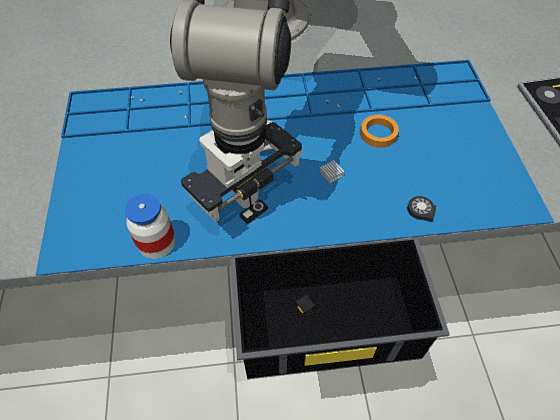

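The speaker lies flat against the fingers at (254,210). The gripper body clears the bottle. I'll carry on.

Emit:
{"api": "arm_command", "payload": {"motion": [[[0, 0, 0, -0.035, 0, 0, -1], [0, 0, 0, -0.075, 0, 0, -1], [0, 0, 0, -0.115, 0, 0, -1], [0, 0, 0, -0.155, 0, 0, -1], [0, 0, 0, -0.195, 0, 0, -1], [0, 0, 0, -0.235, 0, 0, -1], [0, 0, 0, -0.275, 0, 0, -1], [0, 0, 0, -0.315, 0, 0, -1]]]}}

```text
time: 7.3
tool_pos: [0.6295, -0.0305, 0.0071]
tool_rot: [3.141, 0.0, -2.529]
contact_force: [-0.2, -0.1, -0.5]
opening: 0.0
```

Emit:
{"api": "arm_command", "payload": {"motion": [[[0, 0, 0, -0.04, 0, 0, -1], [0, 0, 0, -0.08, 0, 0, -1], [0, 0, 0, -0.115, 0, 0, -1], [0, 0, 0, -0.14, 0, 0, -1], [0, 0, 0, -0.14, 0, 0, -1], [0, 0, 0, -0.14, 0, 0, -1]]]}}

```text
time: 7.9
tool_pos: [0.6629, -0.007, 0.0069]
tool_rot: [3.141, -0.0, -2.529]
contact_force: [-0.3, -0.9, -0.3]
opening: 0.0007
```

```bash
python3 -c "
from plan import *
cam('scene','s6')
plan((.63,-.02,.08,215),(.45,.053,.08,201))
"
```

```text
at [ 0.6627 -0.0072  0.0069] [ 1.7997e+02 -3.0000e-02 -1.4492e+02] t 7.95
[[0.0, -0.0, 0.001, 0.114, 0.028, -0.243, -1], [0.0, -0.0, 0.156, 0.465, 0.572, -0.243, -1]]
```

View pics/s6.png

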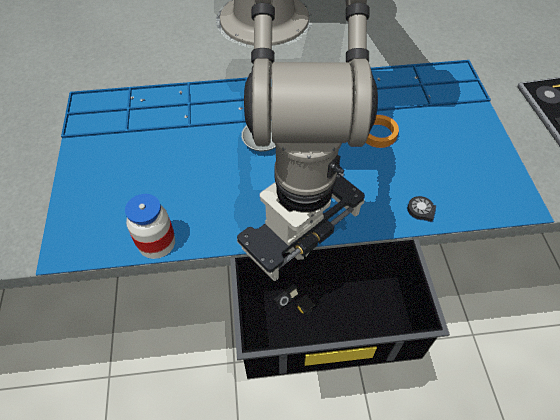

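The speaker is in the bin at (290,297). Heatsink next.

Emit:
{"api": "arm_command", "payload": {"motion": [[[0, 0, 0, 0.05, 0.01, -0.12, -1], [0, 0, 0, 0.1, 0.03, -0.24, -1], [0, 0, 0.06, 0.17, 0.15, -0.24, -1], [0, 0, 0.12, 0.24, 0.27, -0.24, -1], [0, 0, 0.167, 0.32, 0.4, -0.24, -1], [0, 0, 0.167, 0.4, 0.5, -0.24, -1], [0, 0, 0.167, 0.45, 0.565, -0.24, -1], [0, 0, 0.167, 0.45, 0.565, -0.24, -1]]]}}

```text
time: 8.75
tool_pos: [0.4514, 0.0547, 0.0792]
tool_rot: [3.14, -0.003, -2.791]
contact_force: [0.6, 0.1, 0.4]
opening: 0.0007
```

```bash
python3 -c "
from plan import *
plan((.457,.055,.007,200))
"
```

```text
at [0.4514 0.0547 0.0792] [ 1.7992e+02 -1.7000e-01 -1.5990e+02] t 8.75
[[0.001, -0.002, 0.001, -0.019, -0.006, 0.241, -1]]
```

Emit:
{"api": "arm_command", "payload": {"motion": [[[0, 0, 0, -0.01, 0, 0.05, -1], [0, 0, 0, -0.01, 0, 0.1, -1], [0, 0, 0, -0.01, 0, 0.15, -1], [0, 0, 0, -0.01, 0, 0.2, -1], [0, 0, 0, -0.01, 0, 0.24, -1], [0, 0, 0, -0.01, 0, 0.24, -1], [0, 0, 0, -0.01, 0, 0.24, -1]]]}}

```text
time: 9.45
tool_pos: [0.4586, 0.0548, 0.0073]
tool_rot: [-3.141, 0.0, -2.792]
contact_force: [-0.2, 0.3, 0.4]
opening: 0.0003
```

```bash
python3 -c "
from plan import *
cam('scene','s7')
plan((.665,.13,.007,200))
"
```

```text
at [0.4588 0.0548 0.0076] [-1.7998e+02  6.0000e-02 -1.5996e+02] t 9.5
[[-0.0, 0.001, 0.0, -0.732, -0.0, 0.003, -1]]
```

View pics/s7.png

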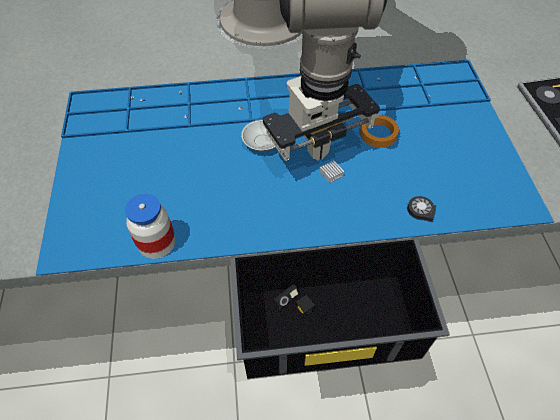

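The fingers are just behind the heatsink at (332,172). Pushing.

Emit:
{"api": "arm_command", "payload": {"motion": [[[0, 0, 0, -0.025, 0, 0, -1], [0, 0, 0, -0.055, 0, 0, -1], [0, 0, 0, -0.09, 0, 0, -1], [0, 0, 0, -0.125, 0, 0, -1], [0, 0, 0, -0.16, 0, 0, -1], [0, 0, 0, -0.195, 0, 0, -1], [0, 0, 0, -0.235, 0, 0, -1], [0, 0, 0, -0.275, 0, 0, -1]]]}}

```text
time: 10.3
tool_pos: [0.5364, 0.0838, 0.007]
tool_rot: [3.142, 0.0, -2.791]
contact_force: [0.1, 0.3, 0.4]
opening: 0.0004
```

Emit:
{"api": "arm_command", "payload": {"motion": [[[0, 0, 0, -0.04, 0, 0, -1], [0, 0, 0, -0.08, 0, 0, -1], [0, 0, 0, -0.12, 0, 0, -1], [0, 0, 0, -0.16, 0, 0, -1], [0, 0, 0, -0.2, 0, 0, -1], [0, 0, 0, -0.23, 0, 0, -1]]]}}

```text
time: 10.9
tool_pos: [0.6013, 0.1076, 0.007]
tool_rot: [3.142, 0.0, -2.791]
contact_force: [-0.1, 0.2, 0.4]
opening: 0.0005
```

```bash
python3 -c "
from plan import *
cam('scene','s8')
plan((.665,.13,.007,200))
"
```

```text
at [0.6024 0.1078 0.0071] [-1.7998e+02  1.0000e-01 -1.5993e+02] t 10.95
[[-0.0, 0.001, 0.001, -0.221, -0.002, 0.001, -1]]
```

View pics/s8.png

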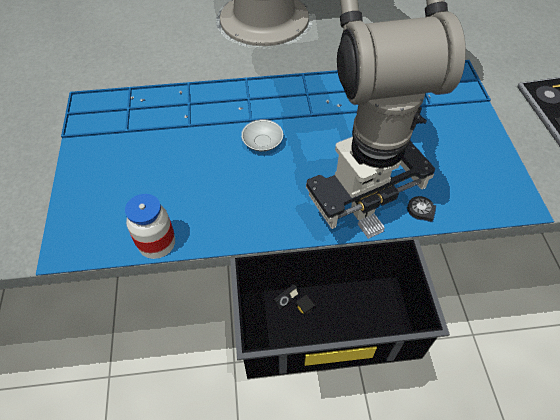

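The heatsink at (372,227) is flush on the fingers and well inside the bin's span (235–415).

Emit:
{"api": "arm_command", "payload": {"motion": [[[0, 0, 0, -0.04, 0.01, 0, -1], [0, 0, 0, -0.08, 0.01, 0, -1], [0, 0, 0, -0.12, 0.01, 0, -1], [0, 0, 0, -0.16, 0.01, 0, -1], [0, 0, 0, -0.19, 0.01, 0, -1], [0, 0, 0, -0.215, 0.01, 0, -1], [0, 0, 0, -0.215, 0.01, 0, -1], [0, 0, 0, -0.215, 0.01, 0, -1]]]}}

```text
time: 11.75
tool_pos: [0.6594, 0.132, 0.0068]
tool_rot: [3.141, -0.001, -2.791]
contact_force: [0.1, -0.4, -0.8]
opening: 0.0005
```

```bash
python3 -c "
from plan import *
cam('scene','s9');
plan((.65,.13,.1,200),(.62,.262,.1,246))
"
```

```text
at [0.6593 0.1319 0.0069] [ 1.7999e+02 -5.0000e-02 -1.5994e+02] t 11.8
[[0.0, -0.001, 0.001, 0.032, 0.005, -0.31, -1], [0.0, -0.0, -0.51, -0.025, 0.452, -0.31, -1]]
```

View pics/s9.png

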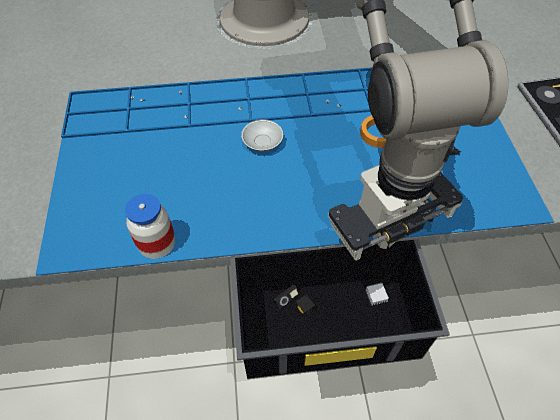

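The heatsink is in the bin at (377,293). For the fan I come in on its outer side, push toward -y (slightly -x, onto the outlet face), then push +x.

Emit:
{"api": "arm_command", "payload": {"motion": [[[0, 0, 0, 0.03, 0, -0.13, -1], [0, 0, 0, 0.03, 0, -0.26, -1], [0, 0, -0.09, 0.02, 0.1, -0.26, -1], [0, 0, -0.18, 0, 0.2, -0.26, -1], [0, 0, -0.27, 0, 0.3, -0.26, -1], [0, 0, -0.36, -0.01, 0.4, -0.26, -1], [0, 0, -0.45, -0.025, 0.45, -0.26, -1], [0, 0, -0.51, -0.025, 0.45, -0.26, -1]]]}}

```text
time: 12.6
tool_pos: [0.6194, 0.2638, 0.0852]
tool_rot: [3.141, 0.0, -1.982]
contact_force: [-0.1, 0.1, -0.6]
opening: 0.0007
```

```bash
python3 -c "
from plan import *
cam('top','t10');w=cam('wrist','w10')
plan((.621,.262,.007,246.4))
"
```

```text
at [0.62   0.2619 0.0851] [ 1.7998e+02 -2.0000e-02 -1.1394e+02] t 12.7
[[0.0, -0.0, -0.004, -0.002, -0.003, 0.26, -1]]
```

View pics/t10.png

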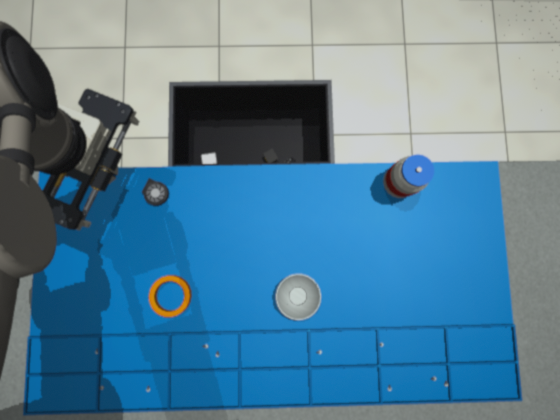

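View pics/w10.png

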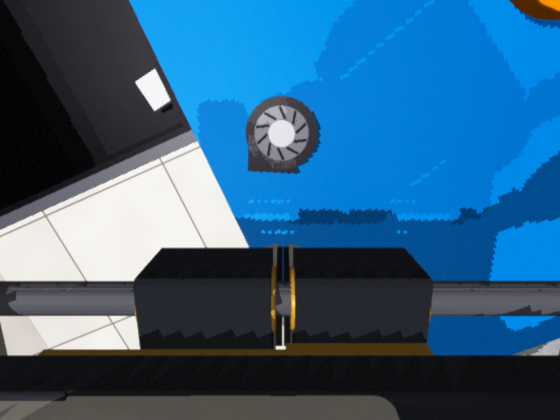

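The wrist view shows the fan at (282,133), centred on the finger seam (283) with its flat outlet face square to the fingers. I'll lower, then push.

Emit:
{"api": "arm_command", "payload": {"motion": [[[0, 0, 0, 0, 0, 0.05, -1], [0, 0, 0, 0, 0, 0.11, -1], [0, 0, 0, 0, 0, 0.17, -1], [0, 0, 0, 0, 0, 0.22, -1], [0, 0, 0, 0, 0, 0.26, -1], [0, 0, 0, 0, 0, 0.26, -1], [0, 0, 0, 0, 0, 0.26, -1]]]}}

```text
time: 13.4
tool_pos: [0.6208, 0.2613, 0.0071]
tool_rot: [3.142, 0.0, -1.991]
contact_force: [-0.6, -0.0, -0.1]
opening: 0.0008
```

Emit:
{"api": "arm_command", "payload": {"motion": [[[0, 0, 0, 0.025, 0, 0, -1], [0, 0, 0, 0.055, 0, 0, -1], [0, 0, 0, 0.085, 0, 0, -1], [0, 0, 0, 0.12, 0, 0, -1], [0, 0, 0, 0.155, 0, 0, -1], [0, 0, 0, 0.19, 0, 0, -1], [0, 0, 0, 0.225, 0, 0, -1], [0, 0, 0, 0.25, 0, 0, -1]]]}}

```text
time: 14.2
tool_pos: [0.5896, 0.1919, 0.0072]
tool_rot: [3.141, -0.0, -1.991]
contact_force: [1.2, 0.4, 0.7]
opening: 0.0003
```

```bash
python3 -c "
from plan import *
cam('top','t11');w=cam('wrist','w11');cam('scene','s11')
plan((.573,.154,.007,246.4))
"
```

```text
at [0.5899 0.1924 0.0071] [ 179.99   -0.   -114.08] t 14.35
[[0.0, -0.0, -0.005, 0.14, -0.001, 0.0, -1]]
```

View pics/s11.png

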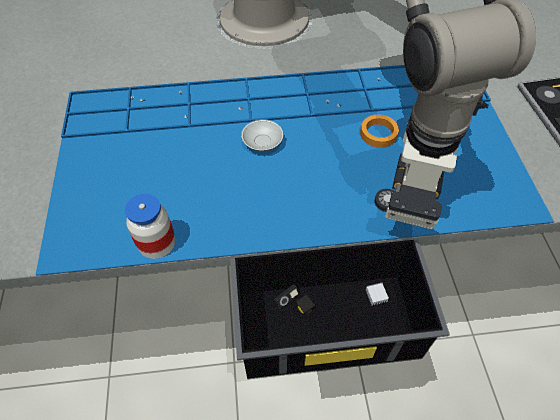

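View pics/w11.png

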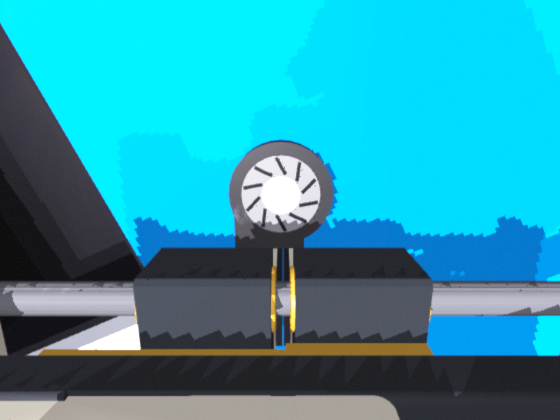

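The fan is flush and centred at (282,193) in the wrist view. 50 mm more.

Emit:
{"api": "arm_command", "payload": {"motion": [[[0, 0, 0, 0.03, 0, 0, -1], [0, 0, 0, 0.065, 0, 0, -1], [0, 0, 0, 0.1, 0, 0, -1], [0, 0, 0, 0.135, 0, 0, -1], [0, 0, 0, 0.16, 0, 0, -1], [0, 0, 0, 0.175, 0, 0, -1], [0, 0, 0, 0.175, 0, 0, -1]]]}}

```text
time: 15.05
tool_pos: [0.5685, 0.1443, 0.0072]
tool_rot: [3.141, -0.0, -1.991]
contact_force: [0.4, 0.2, -0.2]
opening: 0.0003
```

```bash
python3 -c "
from plan import *
cam('wrist','w12');s=cam('scene','s12')
plan((.575,.165,.007,246.4),(.575,.165,.085,246.4),(.49,.115,.085,180))
"
```

```text
at [0.5688 0.145  0.0072] [-1.7999e+02  2.0000e-02 -1.1405e+02] t 15.15
[[-0.0, 0.0, -0.005, -0.069, 0.008, 0.001, -1], [-0.0, 0.0, -0.005, -0.069, 0.008, -0.259, -1], [0.0, 0.0, 0.733, 0.198, 0.199, -0.259, -1]]
```

View pics/s12.png

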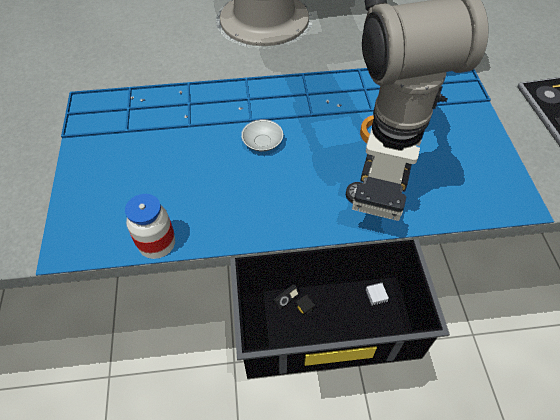

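Fan is now at about (0.555, 0.114). I back off, lift and go round behind it.

Emit:
{"api": "arm_command", "payload": {"motion": [[[0, 0, 0, -0.04, 0, 0, -1], [0, 0, 0, -0.07, 0, -0.03, -1], [0, 0, 0, -0.07, 0, -0.16, -1], [0, 0, 0.05, -0.07, 0, -0.26, -1], [0, 0, 0.14, 0, 0.05, -0.26, -1], [0, 0, 0.23, 0.06, 0.1, -0.26, -1], [0, 0, 0.32, 0.12, 0.15, -0.26, -1], [0, 0, 0.41, 0.198, 0.195, -0.26, -1]]]}}

```text
time: 15.95
tool_pos: [0.491, 0.1155, 0.086]
tool_rot: [-3.141, 0.002, -2.639]
contact_force: [1.0, -0.4, -0.2]
opening: -0.0
```

Emit:
{"api": "arm_command", "payload": {"motion": [[[0, 0, 0.09, 0, 0, 0, -1], [0, 0, 0.18, 0, 0, 0, -1], [0, 0, 0.27, 0, 0, 0, -1], [0, 0, 0.32, 0, 0, 0, -1], [0, 0, 0.32, 0, 0, 0, -1]]]}}

```text
time: 16.45
tool_pos: [0.4917, 0.1155, 0.0858]
tool_rot: [3.141, 0.001, -3.137]
contact_force: [-0.6, -0.8, 0.8]
opening: 0.0002
```

```bash
python3 -c "
from plan import *
cam('scene','s13');cam('top','t13')
plan((.49,.115,.007,180))
"
```

```text
at [0.4915 0.1152 0.0856] [ 1.7999e+02  5.0000e-02 -1.7956e+02] t 16.55
[[0.0, 0.001, 0.005, 0.005, -0.001, 0.262, -1]]
```

View pics/s13.png

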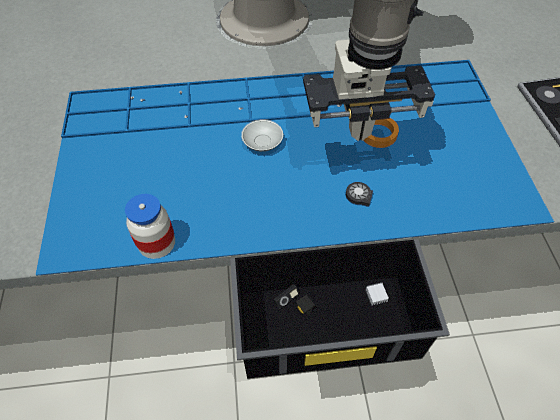

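```bash
python3 -c "
from plan import *
s=np.load('pics/s13.npz'); print(px(s,359,191,.013))"
```

```text
[0.55409796 0.11395776 0.013     ]
```

Emit:
{"api": "arm_command", "payload": {"motion": [[[0, 0, 0, 0.01, 0, 0.05, -1], [0, 0, 0, 0.01, 0, 0.11, -1], [0, 0, 0, 0.01, 0, 0.17, -1], [0, 0, 0, 0.01, 0, 0.22, -1], [0, 0, 0, 0.01, 0, 0.26, -1], [0, 0, 0, 0.01, 0, 0.26, -1]]]}}

```text
time: 17.15
tool_pos: [0.4872, 0.1146, 0.0059]
tool_rot: [-3.141, -0.003, -3.136]
contact_force: [-1.1, 1.0, -0.3]
opening: 0.0004
```

```bash
python3 -c "
from plan import *
plan((.665,.115,.007,180))
"
```

```text
at [0.4872 0.1146 0.0059] [-1.7999e+02 -1.5000e-01 -1.7967e+02] t 17.15
[[-0.0, -0.002, 0.004, -0.593, -0.002, -0.005, -1]]
```

Fan measures (0.554, 0.114), in line with the fingers.

Emit:
{"api": "arm_command", "payload": {"motion": [[[0, 0, 0, -0.025, 0, 0, -1], [0, 0, 0, -0.055, 0, 0, -1], [0, 0, 0, -0.085, 0, 0, -1], [0, 0, 0, -0.115, 0, 0, -1], [0, 0, 0, -0.15, 0, 0, -1], [0, 0, 0, -0.185, 0, 0, -1], [0, 0, 0, -0.22, 0, 0, -1], [0, 0, 0, -0.25, 0, 0, -1]]]}}

```text
time: 17.95
tool_pos: [0.5641, 0.1149, 0.0072]
tool_rot: [3.141, 0.0, -3.137]
contact_force: [-1.1, 0.7, 0.2]
opening: 0.0007
```

```bash
python3 -c "
from plan import *
cam('scene','s14')
plan((.665,.115,.007,180))
"
```

```text
at [0.5656 0.1148 0.0073] [ 1.7999e+02  1.4000e-01 -1.7976e+02] t 18.0
[[0.0, 0.002, 0.003, -0.331, -0.001, 0.002, -1]]
```

View pics/s14.png

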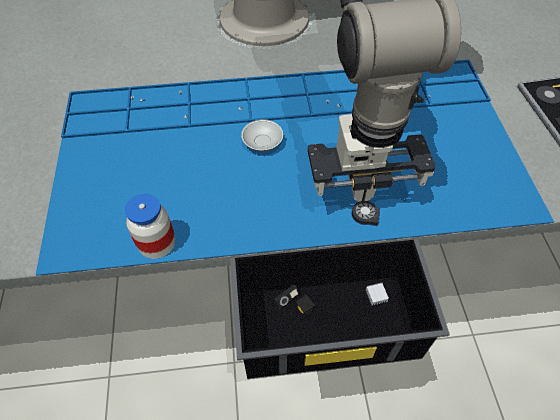

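The fan at (366,211) is still centred on the fingers.

Emit:
{"api": "arm_command", "payload": {"motion": [[[0, 0, 0, -0.035, 0, 0, -1], [0, 0, 0, -0.075, 0, 0, -1], [0, 0, 0, -0.115, 0, 0, -1], [0, 0, 0, -0.155, 0, 0, -1], [0, 0, 0, -0.195, 0, 0, -1], [0, 0, 0, -0.235, 0, 0, -1], [0, 0, 0, -0.275, 0, 0, -1], [0, 0, 0, -0.315, 0, 0, -1]]]}}

```text
time: 18.8
tool_pos: [0.658, 0.1153, 0.007]
tool_rot: [3.142, -0.0, -3.137]
contact_force: [-0.5, -0.1, 0.5]
opening: 0.0006
```

Emit:
{"api": "arm_command", "payload": {"motion": [[[0, 0, 0, -0.01, 0, 0, -1], [0, 0, 0, -0.01, 0, 0, -1], [0, 0, 0, -0.01, 0, 0, -1]]]}}

```text
time: 19.1
tool_pos: [0.6599, 0.1153, 0.0069]
tool_rot: [3.142, -0.001, -3.137]
contact_force: [0.4, 0.1, 0.8]
opening: 0.0007
```

```bash
python3 -c "
from plan import *
cam('scene','s15')
plan((.55,.115,.15,180))
"
```

```text
at [0.6599 0.1154 0.007 ] [ 1.7999e+02 -5.0000e-02 -1.7973e+02] t 19.15
[[0.0, -0.001, 0.003, 0.367, 0.0, -0.476, -1]]
```

View pics/s15.png

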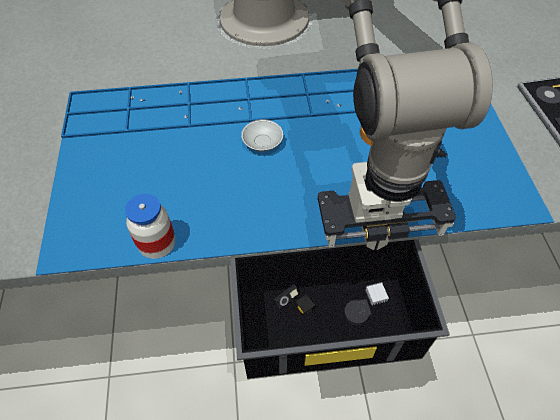

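The fan is in the bin at (358,311), face down. I raise the arm clear and make a final check.

Emit:
{"api": "arm_command", "payload": {"motion": [[[0, 0, 0, 0.05, 0, -0.12, -1], [0, 0, 0, 0.1, 0, -0.24, -1], [0, 0, 0, 0.2, 0, -0.36, -1], [0, 0, 0, 0.3, 0, -0.48, -1], [0, 0, 0, 0.37, 0, -0.48, -1], [0, 0, 0, 0.37, 0, -0.48, -1], [0, 0, 0, 0.37, 0, -0.48, -1], [0, 0, 0, 0.37, 0, -0.48, -1]]]}}

```text
time: 19.95
tool_pos: [0.55, 0.1147, 0.1505]
tool_rot: [-3.142, -0.0, -3.137]
contact_force: [0.2, -0.5, 0.2]
opening: 0.0005
```

Run:
```python
from h import *
s=cam('scene','s16'); t=cam('top','t16'); np.set_printoptions(precision=3,suppress=True)
for n,u,v in [('spk',288,298),('trafo',305,304),('hs',377,293),('fan',358,311)]: print(n,px(s,u,v))
print(robot.observe()['tool_pos'],robot.observe()['contact_force'])
a=np.load('pics/sc0.npz')['image'].astype(int); d=np.abs(a-s['image']).sum(2)
for n,(u0,u1,v0,v1) in dict(bottle=(125,176,190,260),dish=(240,285,118,155),tape=(360,400,112,150)).items(): print(n,d[v0:v1,u0:u1].mean())
```

```text
spk [ 0.683 -0.027 -0.114]
trafo [ 0.699  0.002 -0.111]
hs [ 0.691  0.135 -0.116]
fan [ 0.72   0.094 -0.119]
[0.55  0.115 0.15 ] [ 0.187 -0.361 -0.036]
bottle 8.503081232492997
dish 6.701501501501501
tape 124.5203947368421
```

View pics/s16.png

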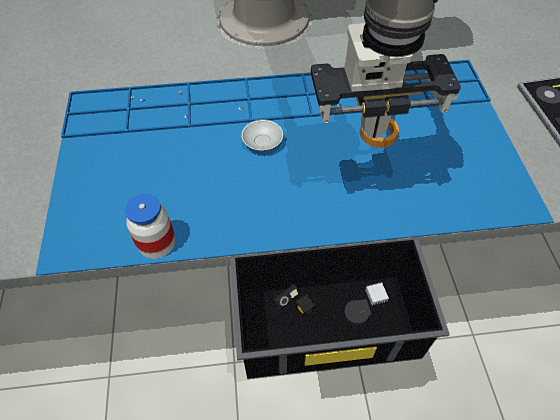

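View pics/t16.png

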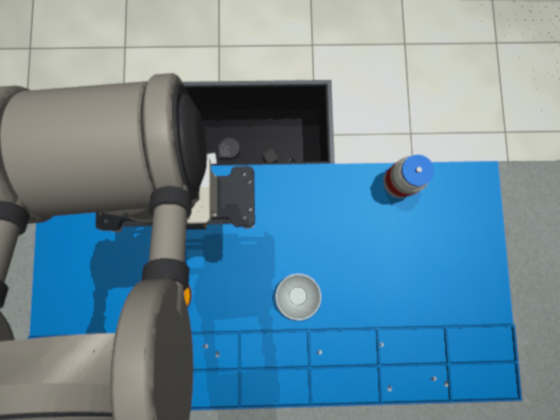

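The scene view shows all four parts on the bin floor. The bottle and dish are unchanged. The tape is partly hidden behind the fingers, but its visible ring is where it was. Handing in.

```bash
python3 -c "
from h import *
print(robot.hand_in())"
```

```text
the job is handed in; nothing more can be done
None
```

I swept all four dead parts into the scrap bin with the side of the closed fingers and handed the job in after about 20 s of the 67 s allowed. The transformer, speaker and heatsink each went in with one straight push. The fan stood outside the bin's span, so I pushed it sideways first and then over the edge.

- **Parts:** in the last pictures all four lie on the bin floor. Their visible tops are at z about -0.11 to -0.12 m, well inside the walls.
- **Bottle and dish:** before-and-after pictures show no change in either.
- **Tape roll:** the picture comparison failed for the tape, because the arm partly hid it in the final views. Earlier pictures and its visible part show it in place, and the fingers never came near it at mat height.
- **Forces and arm:** the measured tool force stayed around 1 N at every check. The arm stood clear of everything, at z 0.15 m, when I handed in.

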